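Lock the indexing disc of a drilling jig

ROBOT

A 6-joint arm with a two-finger parallel gripper is mounted at the origin on a cart in front of the work surface, level with it; the furniture and walls round the work are solid. World frame = base frame: x ahead of the robot, y to its left, z up, the work surface at z = 0. Lengths are in m, angles in rad, forces in N, time in s.
With the tool pointing down it reaches from about 0.35 to 0.85 m from the base axis. Payload 8.1 kg.
Tool frame: the origin (TCP) lies at the very end of the fingers, on their centre line; the grasp point (between the pads) lies 19 mm behind it; z points along the fingers, y is the direction in which the jaws open and shut (so a half turn about z gives the same grasp; the last joint's range is limited). The gripper opens to 93 mm and grips with 3 to 60 N. Pads are 15 mm wide; open, the fingers measure 128 mm over their backs; the gripper's body (75 mm by 188 mm) begins 65 mm behind the grasp point.
Start: joints at [-1.292, 0.13, 1.488, -0, 1.523, -0.085], TCP at [0.214, -0.561, 0.219] pointing down, gripper open.
Joint ranges: [-2.96, 2.96], [-0.89, 2.26], [0.02, 2.5], [-1.34, 4.48], [0, 2.73], [-2.66, 2.66]. Speed limits (rad/s): [2.39, 2.39, 2.79, 3.14, 3.14, 3.14].

INTERFACE

Orientations are given as a rotation vector (axis times angle).
In Python, from plant import * gives the robot as it stands.
- The arm moves only by the tool apply_moves, never from a script. Its argument "commands" is one flat list of numbers, 7 for each row, row after row: the shift along the world's x, y, z in cm, then the turn, a rotation vector about the world's x, y, z in rad, then the finger opening in cm, from 0 to 9.3. A call has 1 to 8 rows; each row shifts and turns the pose as measured when the row begins; what a row does not reach is not made up. A row lasts 1/8 s, in which the tool goes at most 62.5 mm and 10.7 degrees, less where a joint would pass 70% of its speed; a pose out of reach is approached as far as the arm can. A call with a gripper value outside its range is refused whole. The fingers move at their own pace and stop on an object; "squeeze" is the grip in N (left out, the last holds). Time passes only in rows, so rows that do not move let the fingers close. It gives the time, the measured TCP pose, the force and the opening at its end, in the units of the state.
- read_state(): the state, without advancing time (a new reading comes with each control period).
- read_camera(name): name is "scene" or "top"; returns (picture, depth): 480x640x3 uint8, blue, green, red; 480x640 float32, m along the optical axis (not along the pixel's ray), 0 where there is no reading.
- camera_model(name): a dict with "intrinsics" (3x3 intrinsics, pixels), "dist_coeffs" ([k1, k2, p1, p2, k3] as OpenCV has them; the pictures are not rectified), "R" (3x3) and "t" (3): a world point X has camera coordinates R X + t. Camera axes: x right, y down, z forward; pixel columns grow to the right and rows downward; lengths in m; the calibration is good to about 2 mm. A picture is of the moment at which its call begins. camera_model takes no time and is no camera call.
- close_job(): hands the job in, once; it reports no verdict.
Trained networks look in the newest picture that a camera, given by its name, has taken for a name from the list of things; names that differ only in an ending like _2 or _b are one class to them, and where a whole thing is asked for, a point or a joint stands for the part that bears it (a point fixed in the world has none). Each returns a list of dicts, best first, with "conf" (0 to 1); they miss things now and then, are a little off and sometimes report something else, mostly with a low value. They report only what shows in the picture. A call takes as long as a camera call. They do not tell look-alikes from the thing itself.
- find_in(query, camera): "point" ([x, y, z] in m, in the coordinates of the camera as it stood for that picture, good to about 4 mm: the middle of the surface that is visible of it).
- cut_out(query, camera): "mask" (480x640 bool, what is visible of it).
- spot_point(query, camera): "point" ([x, y, z] in m, in the coordinates of the camera as it stood for that picture, good to about 4 mm: a listed point, or the origin of a listed thing).
The state is a dict: "t": time; "q": joint angles; "dq": joint speeds; "joint_torque": joint torques, N m; "tool_pos": TCP position; "orientation": TCP orientation; "force": force on the tool from outside, world axes, zero at the start; "wrist_torque": the same for the moment, N m; "opening": finger opening in m.
Only numpy, scipy, OpenCV 4.12 (cv2) and the standard library are available. Lean on these libraries where they do the work, as an engineer would, in place of code of your own. Each camera call takes 0.05 s, during which the arm holds its last target. There are 200 camera calls.

TASK

The slotted disc of the drilling jig, with a wooden wheel bolted on it, has to be locked before the wheel is drilled. With your fingertips push the disc round by one of its upright pins until either of its slots faces the lock bar, then push the bar by its thumb plate fully home into that slot. Do not lift the bar or anything else, and leave the pine strip, the loose wheel and the tape measure beside the jig where they lie.

Things in the scene. Friction and masses are not known exactly. Their poses are not given: they have to be found in the camera images.
- jig: Fixed plywood board 170 (x) by 280 (y) by 16 mm on the bench. Origin on the disc axis at bench height, z up; the board spans y -85 to 195 mm. +y points from the disc along the bar's guide: two aluminium rails, y 74 to 119 mm, 47.5 mm wide over all, channel 17.5 mm wide along x = 0, two straps across, tops (with screws) 34 mm above the bench.
- disc (a joint): Angle of the slotted disc about its upright axis, rad, counter-clockwise from above, stops at -0.6 and 3.74. At 0 one slot faces the bar (jig +y), at 3.14 the other; both are equally good. Starts 0.5 to 1.57 rad from the nearer one. Turns stiffly (0.08 N m, about 1.6 N at a pin) and stays where left.
- disc_face (a point): Centre of the disc's top face, 29.5 mm above the bench. Aluminium disc 136 mm in diameter, 12 mm thick, with two like slots opposite one another, 19 mm wide, 29 mm deep, open at the rim and flared there to 30 mm, so a bar entering a few mm off-centre centres the disc. A wooden wheel 48 mm in diameter is bolted on its middle, bolt head up to 48 mm above the bench.
- pin_a (a point): Centre of the top of one upright steel push pin on the disc, 14 mm diameter, 36 mm tall (29.5 to 65.5 mm above the bench), 52 mm from the disc's axis, a quarter turn from the slots: at disc angle 0 it stands on the jig's +x side.
- pin_b (a point): Centre of the top of the other, like pin, opposite the first (jig -x side at disc angle 0).
- lock_bar: Loose flat steel bar, 150 g, 16 mm wide, 10 mm high, 88 mm long, sliding in the guide under the straps. Origin: underside of its half-round nose tip, 16 mm above the bench; +y runs back along the bar, away from the disc. Starts with the nose tip 76 to 88 mm from the disc axis; home it is 43 mm, and the thumb plate meets the rails.
- thumb_plate (a point): Middle of the rear face (away from the disc) of the upright thumb plate at the bar's rear end, y = 76 to 88 mm on the bar; 36 mm above the bench. Plate 38 mm wide, 12 mm thick, from the board (16 mm) up to 56 mm above the bench. Push it along the bar's -y, towards the disc.
- pine_stop: Bystander: loose pine strip 35 x 140 x 22 mm beside the jig; origin under its middle.
- wheel_blank: Bystander: loose turned wooden wheel, 60 mm diameter, 15 mm high, beside the jig; origin under its middle.
- tape_measure: Bystander: loose tape measure 62 x 90 x 33 mm beside the jig; origin under its middle.
Things that resemble listed ones, but are neither listed nor needed, are in the scene too. Of the things that look like the lock_bar, the middle-sized one is meant.

How it is judged:
By the outcome, as a careful person would: the job done as asked, in the order asked, and still so for the second after the job is handed in, with the robot touching nothing.
It also fails if it takes over 51 s, if anything falls off the work surface, if the arm or the gripper's body presses on something with over 40 N, if the wrist force passes 120 N, or if a joint passes its speed limit or range.

## Working session

There is one attempt and no reset: what is moved stays moved. The work goes in short steps, Python scripts to look and compute and a tool call to move; the robot and the scene stay as the last step left them, time stands still between calls to the robot, and variables do not carry over. Pictures are saved under pics/ and viewed, about 8 in all and at most 12, crops included, and the job is handed in when it is done.

Besides the shell and the picture viewer there is one more tool, called after "Emit:" by a JSON object that holds its "api" and its "payload", one argument or row to a line. apply_moves: Moves the arm, as the interface text tells. Its arguments: {"type":"object","properties":{"commands":{"type":"array"},"squeeze":{"type":"number"}},"required":["commands"]}

```bash
mkdir -p pics; cat > h.py <<'E'
from plant import *
import numpy as np, cv2
def w(p,c):
    m=camera_model(c); return np.array(m["R"]).T@(np.array(p)-np.array(m["t"]))
def px(P,c):
    m=camera_model(c); return cv2.projectPoints(np.array(P,float).reshape(-1,1,3),cv2.Rodrigues(np.array(m["R"]))[0],np.array(m["t"],float),np.array(m["intrinsics"]),np.array(m["dist_coeffs"]))[0].reshape(-1,2)
def unproj(uv,c,z):
    m=camera_model(c);n=cv2.undistortPoints(np.array(uv,float).reshape(-1,1,2),np.array(m["intrinsics"]),np.array(m["dist_coeffs"])).reshape(-1,2)
    R=np.array(m["R"]);o=-R.T@np.array(m["t"]);d=np.c_[n,np.ones(len(n))]@R
    return o+d*((z-o[2])/d[:,2])[:,None]
E
python3 - <<'E'
from h import *
for c in("top","scene"):
    im,d=read_camera(c); cv2.imwrite(f"pics/{c}0.png",im); np.save(f"{c}d.npy",d)
    for q in["jig","disc_face","pin_a","lock_bar","thumb_plate","pine_stop","wheel_blank","tape_measure"]:
        for r in spot_point(q,c)[:4]:
            P=w(r["point"],c); print(c,q,round(r["conf"],2),P.round(3),px(P,c).round()[0])
print(read_state())
E
```

```text
top disc_face 0.71 [ 0.537 -0.054  0.03 ] [345. 253.]
top pin_a 0.84 [ 0.515 -0.009  0.067] [322. 264.]
top pin_a 0.73 [ 0.555 -0.106  0.067] [373. 243.]
top pin_a 0.7 [ 0.532 -0.056  0.002] [345. 256.]
top lock_bar 0.79 [0.408 0.055 0.006] [291. 318.]
top lock_bar 0.78 [0.446 0.22  0.   ] [211. 299.]
top lock_bar 0.75 [0.533 0.031 0.018] [302. 255.]
top thumb_plate 0.94 [0.525 0.114 0.034] [260. 259.]
top thumb_plate 0.73 [0.318 0.22  0.03 ] [206. 365.]
top thumb_plate 0.34 [ 0.496 -0.235 -0.002] [432. 274.]
top pine_stop 0.6 [ 0.659 -0.052  0.003] [342. 195.]
top wheel_blank 0.87 [ 0.417 -0.065  0.   ] [350. 313.]
top tape_measure 0.88 [ 0.499 -0.233 -0.001] [431. 272.]
scene jig 0.68 [ 0.534 -0.057 -0.001] [347. 263.]
scene disc_face 0.69 [ 0.535 -0.057  0.036] [347. 246.]
scene pin_a 0.69 [ 0.555 -0.108  0.064] [355. 220.]
scene pin_a 0.62 [ 0.514 -0.012  0.062] [343. 249.]
scene lock_bar 0.61 [0.408 0.05  0.   ] [372. 318.]
scene lock_bar 0.6 [ 0.446  0.219 -0.001] [287. 367.]
scene lock_bar 0.26 [ 0.516 -0.013  0.059] [343. 249.]
scene thumb_plate 0.88 [0.527 0.118 0.037] [290.
[... 358 characters left out ...]
sure 0.89 [ 0.507 -0.236  0.005] [406. 228.]
{'t': 0.9, 'q': array([-1.29241323e+00,  1.30401476e-01,  1.48817918e+00, -1.45266392e-05,
        1.52301486e+00, -8.54094300e-02]), 'dq': array([-0.00042744,  0.00095397,  0.00058118, -0.00152371,  0.00090618,
       -0.00053101]), 'joint_torque': array([ 2.80634986e-04, -5.59750199e+01, -4.92062259e+01,  7.66009907e-02,
        2.23807746e-02, -1.03213523e-05]), 'tool_pos': array([ 0.21350526, -0.56073596,  0.21864578]), 'orientation': array([-3.08976241e+00, -5.68298830e-01,  2.31192900e-05]), 'force': array([-0.45385361, -0.28631073,  0.22830025]), 'wrist_torque': array([-0.02165554,  0.02750833,  0.01706707]), 'opening': 0.09314382556807495}
```

View pics/top0.png

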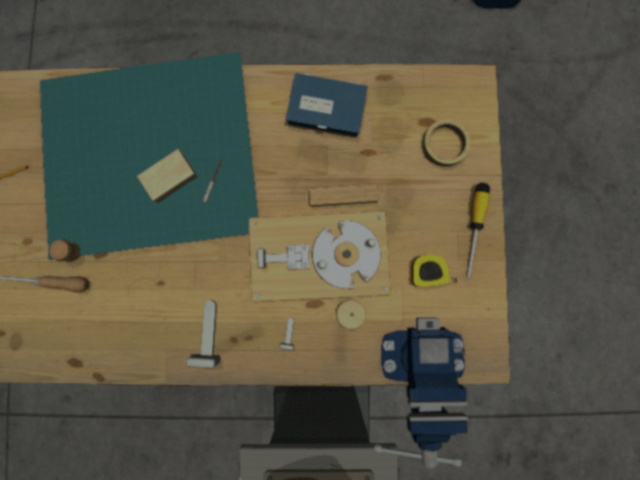

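View pics/scene0.png

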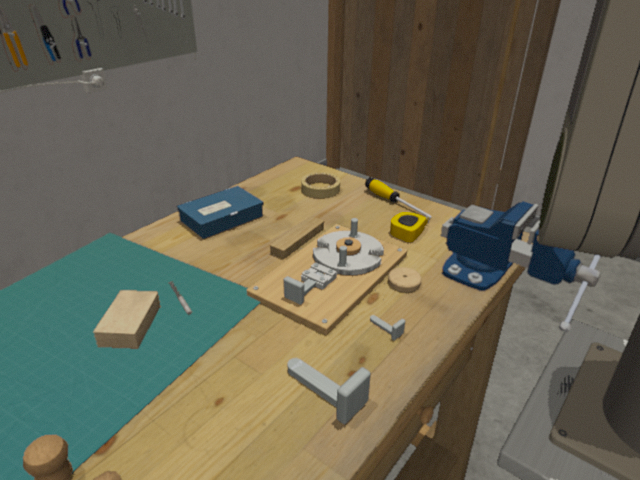

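Look-alikes of the lock bar in the top view: the bar in the guide (300,256), a small loose one (289,333) and a big loose one (205,335). The middle-sized one, in the guide, is the one meant. I'll check it in a crop and measure the jig.

```bash
python3 - <<'E'
from h import *
im=cv2.imread("pics/top0.png"); d=np.load("topd.npy")
cv2.imwrite("pics/crop.png",cv2.resize(im[200:355,190:395],None,fx=3.8,fy=3.8,interpolation=cv2.INTER_CUBIC))
m=camera_model("top");K=np.array(m["intrinsics"]);R=np.array(m["R"]);t=np.array(m["t"])
v,u=np.mgrid[200:320,240:400];v=v.ravel();u=u.ravel();z=d[v,u]
n=cv2.undistortPoints(np.c_[u,v].astype(float).reshape(-1,1,2),K,np.array(m["dist_coeffs"])).reshape(-1,2)
P=(np.c_[n,np.ones(len(n))]*z[:,None]-t)@R
for name,lo,hi in(("high",.045,.08),):
    M=((P[:,2]>lo)&(P[:,2]<hi)&(z>0)).astype(np.uint8).reshape(120,160)
    k,l,s,c=cv2.connectedComponentsWithStats(M)
    for i in range(1,k):
        q=P[(l==i).ravel()]; print(s[i],q.mean(0).round(4),q.min(0).round(3),q.max(0).round(3))
# board from depth
B=((P[:,2]>.010)&(P[:,2]<.07)&(z>0)).astype(np.uint8).reshape(120,160)
k,l,s,c=cv2.connectedComponentsWithStats(B);i=1+s[1:,4].argmax();q=P[(l==i).ravel()]
r=cv2.minAreaRect(q[:,:2].astype(np.float32)*1000);print(r,cv2.boxPoints(r))
E
```

```text
[127  39   9   8  50] [ 0.5553 -0.1036  0.0636] [ 0.549 -0.111  0.047] [ 0.562 -0.097  0.068]
[ 17  49   7  19 130] [0.5266 0.1112 0.055 ] [0.509 0.105 0.045] [0.544 0.118 0.06 ]
[109  48   1   1   1] [ 0.5461 -0.0621  0.0462] [ 0.546 -0.062  0.046] [ 0.546 -0.062  0.046]
[103  50   8   9  50] [ 0.5355 -0.0567  0.0475] [ 0.526 -0.064  0.045] [ 0.542 -0.05   0.05 ]
[79 61  7  7 43] [ 0.5141 -0.0091  0.0651] [ 0.508 -0.015  0.062] [ 0.52  -0.003  0.069]
((532.4578857421875, -1.9603271484375), (170.4783935546875, 280.80670166015625), 2.6804721355438232) [[ 440.74585  134.30312]
 [ 453.87805 -146.19637]
 [ 624.1699  -138.22377]
 [ 611.0377   142.27571]]
```

View pics/crop.png

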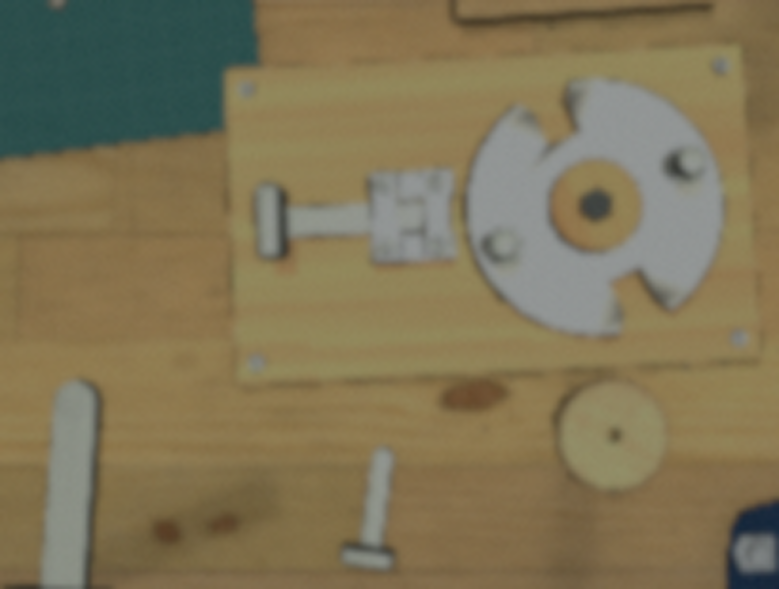

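The crop confirms it: the lock bar lies in the guide with its thumb plate at crop (270,220). The pins are at (500,245) and (688,162), and the slots at (545,130) and (640,290). The disc angle is about 1.93 rad, so I'll push pin_b counter-clockwise by about 1.21 rad to bring it to 3.14. Closed fingertips, moving over now.

Emit:
{"api": "apply_moves", "payload": {
  "commands": [3.3,4.8,1.5,0,0,0,0,3.3,4.8,1.5,0,0,0,0,3.3,4.8,0,0,0,0,0,3.3,4.8,0,0,0,0,0,3.3,4.8,0,0,0,0,0,3.3,4.8,0,0,0,0,0,3.3,4.8,0,0,0,0,0,3.3,4.8,0,0,0,0,0],
  "squeeze": 10
}}

```text
t: 1.9
tool_pos: [0.4814, -0.1674, 0.2499]
orientation: [3.09, 0.555, 0.005]
force: [-0.3, -0.1, 0.5]
opening: 0.0177
```

Emit:
{"api": "apply_moves", "payload": {
  "commands": [4.2,4.9,-1,0,0,0,0,0,0,-6,0,0,0,0,0,0,-6,0,0,0,0,0,0,-4,0,0,0,0,0,0,0,0,0,0,0]
}}

```text
t: 2.52
tool_pos: [0.5242, -0.1147, 0.0788]
orientation: [3.085, 0.568, 0.014]
force: [-0.5, -1.1, 0.6]
opening: 0.0
```

```bash
python3 - <<'E'
from h import *
s=read_state();print(s["tool_pos"],s["orientation"],s["opening"])
im,d=read_camera("scene");cv2.imwrite("pics/s1.png",cv2.resize(im[130:330,240:460],None,fx=3,fy=3))
E
```

```text
[ 0.52421295 -0.11474422  0.07876439] [3.08527274 0.56808487 0.01388546] 2.659641915367123e-06
```

View pics/s1.png

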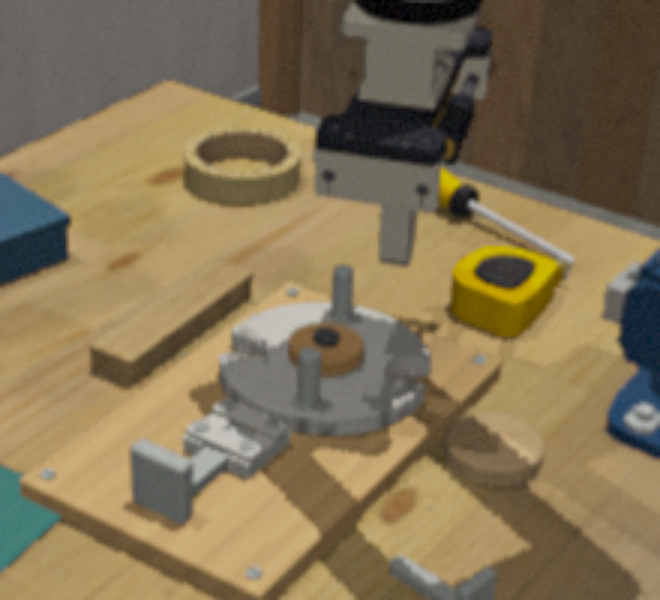

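The scene view shows the closed fingertip just on the robot side of pin_b's path, with the pin top at crop (343,270). Next I lower it beside the pin and bring it into contact.

Emit:
{"api": "apply_moves", "payload": {
  "commands": [-0.2,-0.4,-3.3,0,0,0,0,0,0,0,0,0,0.04,0,0.8,0.3,0,0,0,0,0,0.6,0.3,0,0,0,0,0]
}}

```text
t: 3.08
tool_pos: [0.5459, -0.1163, 0.0586]
orientation: [3.065, 0.625, 0.041]
force: [-1.7, -1.2, -1.1]
opening: 0.0004
```

Emit:
{"api": "apply_moves", "payload": {
  "commands": [-0.3,0,-1,0,0,0,0,0,0,-0.3,0,0,0,0,0,0,0,0,0,0,0]
}}

```text
t: 3.45
tool_pos: [0.5444, -0.1161, 0.0464]
orientation: [3.064, 0.625, 0.044]
force: [0.5, 0.5, -0.2]
opening: 0.0005
```

Emit:
{"api": "apply_moves", "payload": {
  "commands": [0.3,0.6,0,0,0,0.105,0,0.55,0.2,0,0,0,0.105,0,0.55,0.25,0,0,0,0.105,0,0.5,0.3,0,0,0,0.105,0]
}}

```text
t: 3.95
tool_pos: [0.5625, -0.1042, 0.0461]
orientation: [2.863, 1.267, 0.044]
force: [-0.5, -3.2, -0.1]
opening: 0.0002
```

Emit:
{"api": "apply_moves", "payload": {
  "commands": [0.5,0.4,0,0,0,0.105,0,0.45,0.4,0,0,0,0.105,0,0.4,0.4,0,0,0,0.105,0,0.3,0.4,0,0,0,0.087,0,0.2,0.4,0,0,0,0.087,0,0,0,0,0,0,0,0]
}}

```text
t: 4.7
tool_pos: [0.5813, -0.0867, 0.0462]
orientation: [2.46, 1.943, 0.044]
force: [-0.1, -0.4, -0.2]
opening: 0.0003
```

```bash
cat > m.py <<'E'
from h import *
import sys
im,d=read_camera("top");s=read_state()
for c in("top","scene"):
    read_camera(c)
    for q in("pin_a","disc_face","thumb_plate"):
        for r in spot_point(q,c)[:2]:
            P=w(r["point"],c);a=np.degrees(np.arctan2(P[1]+.0569,P[0]-.5351))-2.7;print(c,q,round(r["conf"],2),P.round(4),"jigdeg",a.round(1))
print(s["t"],s["tool_pos"],s["orientation"],s["force"])
cv2.imwrite(f"pics/{sys.argv[1]}.png",cv2.resize(im[200:310,230:400],None,fx=4,fy=4,interpolation=cv2.INTER_CUBIC))
E
python3 m.py t1
```

```text
top pin_a 0.71 [ 0.4862 -0.0418  0.0687] jigdeg 160.2
top disc_face 0.98 [ 0.5368 -0.0549  0.0324] jigdeg 47.1
top thumb_plate 0.85 [0.3196 0.2226 0.0302] jigdeg 124.9
top thumb_plate 0.79 [0.5277 0.1133 0.0369] jigdeg 89.8
scene pin_a 0.97 [ 0.4854 -0.0462  0.0618] jigdeg 165.1
scene disc_face 0.86 [ 0.5405 -0.0574  0.0354] jigdeg -7.6
scene thumb_plate 0.92 [0.3491 0.0643 0.0136] jigdeg 144.2
scene thumb_plate 0.91 [0.3213 0.2229 0.0312] jigdeg 124.7
4.75 [ 0.58122449 -0.08677501  0.04613392] [2.46143919 1.94170765 0.04377697] [ 0.09039376 -0.20456328  0.35363751]
```

View pics/t1.png

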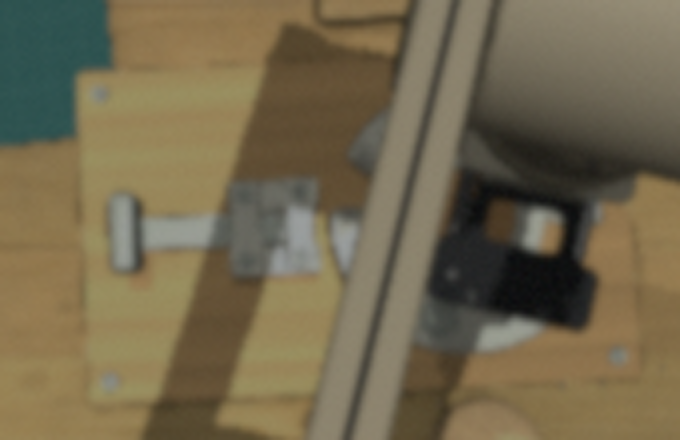

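Emit:
{"api": "apply_moves", "payload": {
  "commands": [0.25,0.5,0,0,0,0.09,0,0.2,0.5,0,0,0,0.09,0,0.1,0.45,0,0,0,0.07,0,0.0,0.2,0,0,0,0.03,0,0,0,0,0,0,0,0]
}}

```text
t: 5.78
tool_pos: [0.5874, -0.0717, 0.0464]
orientation: [2.159, 2.275, 0.044]
force: [-0.5, 0.6, -0.2]
opening: 0.0003
```

Emit:
{"api": "apply_moves", "payload": {
  "commands": [0,-1.5,0,0,0,0,0,0,-0.5,6,0,0,0,0,-1,3,4,0,0,0,0,-1,5,0,0,0,0,0,-1.5,5,0,0,0,0,0,-1.3,5,0,0,0,0,0,-1,5,0,0,0,0,0,0,1,0,0,0,0,0]
}}

```text
t: 6.78
tool_pos: [0.527, 0.1467, 0.1501]
orientation: [2.175, 2.26, 0.046]
force: [0.1, -0.6, -0.2]
opening: 0.0001
```

```bash
python3 m.py t2
```

```text
top pin_a 0.81 [ 0.4819 -0.06    0.065 ] jigdeg -179.3
top pin_a 0.78 [ 0.588  -0.0566  0.0665] jigdeg -2.4
top disc_face 0.79 [ 0.5363 -0.0541  0.0327] jigdeg 63.8
top disc_face 0.47 [ 0.5359 -0.0566  0.0017] jigdeg 20.3
top thumb_plate 0.84 [0.5293 0.1115 0.0364] jigdeg 89.3
top thumb_plate 0.63 [0.348  0.0639 0.0136] jigdeg 144.4
scene pin_a 0.92 [ 0.5844 -0.0591  0.0625] jigdeg -5.3
scene pin_a 0.65 [ 0.4842 -0.0632  0.0613] jigdeg -175.6
scene disc_face 0.67 [ 0.5374 -0.0543  0.0381] jigdeg 46.4
scene thumb_plate 0.94 [0.3208 0.2229 0.0334] jigdeg 124.7
scene thumb_plate 0.89 [0.3512 0.0639 0.0158] jigdeg 144.0
6.825 [0.52740735 0.14655609 0.15014631] [2.17562942 2.25930593 0.04625519] [-0.52650463  0.12845868  0.61339856]
```

View pics/t2.png

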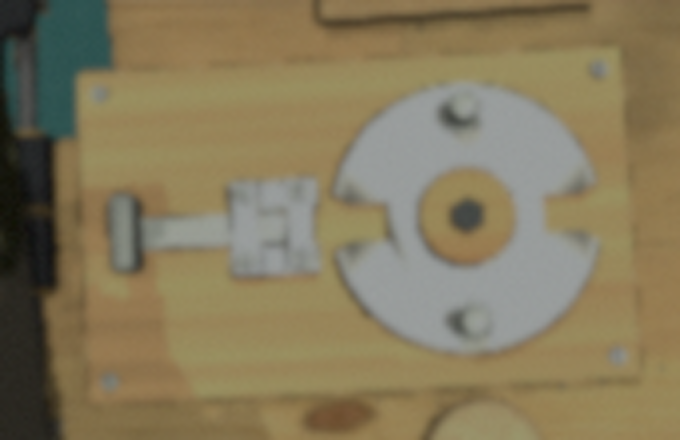

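The slot now faces the bar: it is at crop (360,215), in line with the bar at (185,232), within about 1°. I'll lower the fingertips behind the thumb plate and push.

Emit:
{"api": "apply_moves", "payload": {
  "commands": [-0.1,0.3,-5,0,0,0,0,0,0,-5,0,0,0,0,0,0,-1.2,0,0,0,0,0,0,0,0,0,0,0]
}}

```text
t: 7.72
tool_pos: [0.5292, 0.1448, 0.0381]
orientation: [2.181, 2.25, 0.051]
force: [0.4, 0.4, 0.3]
opening: 0.0008
```

Emit:
{"api": "apply_moves", "payload": {
  "commands": [-0.3,0,-0.5,0,0,0,0,0,-0.8,0,0,0,0,0,0,-0.8,0,0,0,0,0,0.05,-0.8,0,0,0,0,0]
}}

```text
t: 8.22
tool_pos: [0.5306, 0.1201, 0.0385]
orientation: [2.176, 2.247, 0.061]
force: [-0.6, 0.7, -0.9]
opening: 0.0003
```

Emit:
{"api": "apply_moves", "payload": {
  "commands": [-0.5,-0.6,-0.4,0,0,0,0,-0.1,-0.6,0,0,0,0,0,0,-0.6,0,0,0,0,0,0,-0.6,0,0,0,0,0]
}}

```text
t: 8.72
tool_pos: [0.5253, 0.0946, 0.0353]
orientation: [2.176, 2.245, 0.065]
force: [0.8, 2.5, 0.3]
opening: 0.0004
```

Still moving with about 2.5 N. The expected home position is TCP y ≈ 0.081.

Emit:
{"api": "apply_moves", "payload": {
  "commands": [0.1,-0.5,0,0,0,0,0,0,-0.5,0,0,0,0,0,0,-0.4,0,0,0,0,0,0,-0.4,0,0,0,0,0]
}}

```text
t: 9.22
tool_pos: [0.5264, 0.0822, 0.0355]
orientation: [2.182, 2.251, 0.079]
force: [1.8, 29.3, -2.6]
opening: 0.0006
```

Emit:
{"api": "apply_moves", "payload": {
  "commands": [0,-0.4,0,0,0,0,0,0,0,0,0,0,0,0]
}}

```text
t: 9.48
tool_pos: [0.5263, 0.0833, 0.0355]
orientation: [2.184, 2.256, 0.089]
force: [0.1, -0.8, -0.4]
opening: 0.0007
```

Emit:
{"api": "apply_moves", "payload": {
  "commands": [0,1.5,0,0,0,0,0,0,2,0,0,0,0,0,0,2,4,0,0,0,0,0,3,6,0,0,0,0,0,3,3,0,0,0,0,0,3,0,0,0,0,0,0,0,0,0,0,0,0]
}}

```text
t: 10.35
tool_pos: [0.5228, 0.2329, 0.1664]
orientation: [-2.187, -2.253, -0.08]
force: [0.6, 0.3, -0.5]
opening: 0.0006
```

```bash
python3 m.py t3; python3 - <<'E'
from h import *
for c in ("top",):
    for q in("pine_stop","wheel_blank","tape_measure"):
        for r in spot_point(q,c)[:1]: print(q,w(r["point"],c).round(4))
C=np.array([.5351,-.0569]);j=np.array([-.0468,.9989])
im,d=read_camera("top");m=camera_model("top");v,u=np.mgrid[225:290,240:340];v=v.ravel();u=u.ravel();z=d[v,u]
n=cv2.undistortPoints(np.c_[u,v].astype(float).reshape(-1,1,2),np.array(m["intrinsics"]),np.array(m["dist_coeffs"])).reshape(-1,2)
P=(np.c_[n,np.ones(len(n))]*z[:,None]-np.array(m["t"]))@np.array(m["R"])
a=(P[:,:2]-C)@j;k=(P[:,2]>.048)&(P[:,2]<.062)&(a>.09);print("plate jig y",a[k].min(),a[k].mean(),a[k].max(),k.sum())
E
```

```text
top pin_a 0.83 [ 0.5883 -0.0529  0.0691] jigdeg 1.6
top pin_a 0.59 [ 0.4818 -0.0555  0.0676] jigdeg 175.8
top disc_face 0.71 [ 0.5353 -0.0546  0.0304] jigdeg 81.8
top thumb_plate 0.91 [0.5278 0.0725 0.0355] jigdeg 90.5
top thumb_plate 0.67 [0.3159 0.2213 0.0326] jigdeg 125.5
scene pin_a 0.65 [ 0.484  -0.0636  0.0617] jigdeg -175.2
scene pin_a 0.6 [ 0.5826 -0.0569  0.0646] jigdeg -2.7
scene disc_face 0.68 [ 0.54   -0.0567  0.0383] jigdeg -0.7
scene thumb_plate 0.97 [0.525  0.0724 0.0387] jigdeg 91.8
scene thumb_plate 0.97 [0.3175 0.2224 0.0351] jigdeg 125.2
10.4 [0.52295939 0.23189712 0.16645146] [-2.18775938 -2.25288812 -0.07927094] [-0.28753075  0.67894407 -0.2607482 ]
pine_stop [ 6.601e-01 -5.160e-02 -3.000e-04]
wheel_blank [ 4.118e-01 -6.140e-02  4.000e-04]
tape_measure [ 0.5002 -0.2312 -0.0022]
plate jig y 0.11920274375192892 0.12478601932887735 0.1312300092000329 118
```

View pics/t3.png

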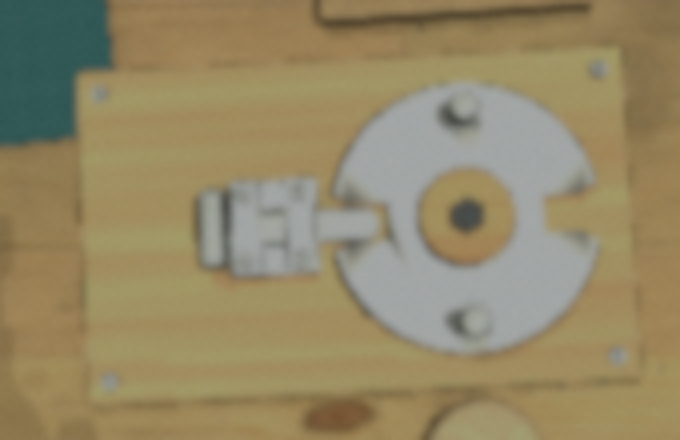

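The bar nose is in the slot at crop (375,225), and the plate spans jig y 119–131 mm, which is exactly home. The push ended on a hard stop at 29 N. The bystanders have not moved and the arm is clear, so I'm handing in.

```bash
python3 -c "
from plant import *
print(close_job(), read_state()['t'])"
```

```text
the job is handed in; nothing more can be done
the job is handed in; nothing more can be done
```

The disc is locked, and the job was handed in at about 10.5 s of robot time. With closed fingertips I pushed pin_b counter-clockwise by about 1.2 rad, until a slot faced the bar (disc angle about 3.14). I then pushed the lock bar in the guide home by its thumb plate.

**Last checks:**
- **Bar:** The push ended on a hard stop at about 29 N. Depth from the top camera puts the plate at jig y 119.2–131.2 mm, against 119–131 mm when home. The picture shows the nose in the slot.
- **Disc:** The top camera shows the pins within about 1° of the jig's x axis. The scene camera's network read a few degrees off, which is within its 4 mm error.
- **Bystanders:** The strip, loose wheel and tape measure were found where they started, within measurement noise of about 5 mm.
- **Robot:** The gripper had withdrawn and touched nothing at hand-in.

One extra push of 4 mm gave no clear result, because its force had relaxed by the time it was read. I relied on the hard stop and the depth measurement instead.

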